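# Bolt the stock box with its safety catch held down

## Task

Bolt the stock box shut: hold the long spring safety catch on its top down with one fingertip and, keeping it down, push the bolt's upright thumb tab with the other fingertip until the bolt is fully home over the lid. Then take the hand away so that the catch springs up and locks the bolt. Only press and push: do not pinch or force the tab, keep the lid shut, and leave the things on and around the box where they lie.

Things in the scene. Friction and masses are not known exactly. Their poses are not given: they have to be found in the camera images.
- stock_box: dark wooden box fixed to the bench, 96 (x) x 190 (y) x 110 mm high, origin under its centre, z up. On top: a steel lock on the 120 mm at its -y end, a hinged lid at its +y end. Lock: a 10 mm round bolt along y at x = -23 mm with an upright tab, in two low guides (top 130 mm over the bench), and a catch bar along y at x = +24 mm; the tooth between them stays below 126 mm
- catch_top (a point): middle of the catch bar's top face, moving with it: flat steel bar 100 mm long (box y), 16 mm wide (box x), 143 mm above the bench when up, 134 mm fully pressed; at x = +24, y = -38 mm in the box's frame. It goes straight down wherever it is pressed, and a fingertip may slide along it
- tab_back (a point): point on the bolt's thumb tab, on the face turned away from the lid (box -y), 146 mm above the bench, moving with the bolt; push it towards box +y. The tab is an upright plate 26 mm wide (box x), 8 mm thick (box y), top 158 mm above the bench. At the start at x = -23, y = -54 mm in the box's frame, 47 mm beside the bar's middle line
- catch (a joint): spring travel of the catch, m: 0 up, 0.009 fully pressed. The spring takes 3.5 N to start and 6.7 N at the bottom. Up, its tooth blocks the bolt both ways, in the drawn and in the home place; pressed by more than 0.005 the bolt passes
- bolt (a joint): travel of the bolt towards box +y, m: 0 drawn back, 0.026 fully home (stop) with its nose over the lid's keeper. It slides with about 1.5 N of friction and stays where it is left; from about 0.018 on the released catch rises behind it
- lid (a joint): opening of the lid, rad: 0 shut; it lies shut by its weight
- small_pot: clear round screw pot, 47 mm across, 16 mm high, standing on the box's lid; bystander, origin under its centre
- brass_stick: cast brass stick, 9 x 48 x 8 mm, on the bench beside the lid end of the box; bystander
- scribe: thin steel scribe, 8 x 151 x 8 mm, on the bench in front of the box; bystander
- tweezers: cross-lock tweezers with two sleeves, 19 x 150 x 9 mm, on the bench beside the lock end of the box; bystander
- ring_clamp: wooden ring clamp, 22 x 120 x 22 mm, on the bench to the left; bystander
- flush_cutters: small cutters with two handles, 56 x 122 x 10 mm, lying behind the box; bystander

How it is judged (in metres and radians):
On the way, in this order (a step that is already met when the one before it is completed fails the run):
1. a fingertip holds the catch down, the bolt still drawn back (value of joint catch above 0.005 m and contact force between the fingers and catch above 1 N and value of joint bolt below 0.004 m), for 0.1 s.
2. the bolt is pushed home while a fingertip still holds the catch down (value of joint bolt above 0.022 m and value of joint catch above 0.004 m and contact force between the fingers and catch above 1 N), for 0.1 s.
At the end, for the whole second after the job is handed in: the bolt is at least 22 of its 26 mm home, the catch has sprung up again to within 2 mm, the lid is shut (under 0.05 rad) (value of joint bolt above 0.022 m and value of joint catch below 0.002 m and value of joint lid below 0.05 rad); the robot touches nothing.
It fails at once if the bolt is pinched or forced (more than 35 N from the fingers) (contact force between the fingers and bolt above 35 N).
It fails at once if the lid is lifted (value of joint lid above 0.12 rad).
It fails at once if a thing on or around the box is moved more than 20 mm (distance of any of small_pot, brass_stick, scribe, tweezers, ring_clamp, flush_cutters from where it was at the start of the episode above 0.02 m).
It also fails if it takes over 38 s, if anything falls off the work surface, if the arm or the gripper's body presses on something with over 40 N, if the wrist force passes 120 N, or if a joint passes its speed limit or range.

## Robot

A 6-joint arm with a two-finger parallel gripper is mounted at the origin on a cart in front of the work surface, level with it; the furniture and walls round the work are solid. World frame = base frame: x ahead of the robot, y to its left, z up, the work surface at z = 0. Lengths are in m, angles in degrees, forces in N, time in s.
With the tool pointing down it reaches from about 0.375 to 0.9 m from the base axis. Payload 3.1 kg.
Tool frame: the origin (TCP) lies midway between the tips of the shut fingers; the grasp point (between the pads) lies 19 mm behind it (r.grip_point_offset is the distance from the TCP to the grasp point, in m); x points along the fingers, y is the direction in which the jaws open and shut, and the axes are right-handed (so a half turn about x gives the same grasp; the last joint's range is limited). The gripper opens to 85 mm and grips with 20 to 120 N. Pads are 22 mm wide; open, the fingers measure 114 mm over their backs; the gripper's body (76 mm by 85 mm) begins 54 mm behind the grasp point. The pads swing forward as they close: fully open they stand 13 mm farther back than shut.
Start: joints at [-83.05, 30.224, 82.088, -0, 67.689, -10.227], TCP at [0.185, -0.597, 0.231] pointing down, gripper open.
Joint ranges: [-176.69, 176.69], [-43.24, 126.21], [12.49, 139.97], [-82, 262], [0, 151.66], [-163.58, 163.58]. Speed limits (degrees/s): [159.86, 159.86, 180, 180, 180, 180].

## Interface

Orientations are given as [roll, pitch, yaw] about the fixed x, y, z axes, in that order (R = Rz(yaw) Ry(pitch) Rx(roll)).
In Python, from workcell import r gives the robot as it stands. The module is installed in compiled form; this text tells all that it offers.
- The arm moves only by the tool apply_moves, never from a script. Its argument "plan" is a list of rows, each a list of 3 entries, a list of its own where there are three numbers: the shift along the tool's x, y, z in units of 0.12 m (1.0 is 0.12 m), then the turn, a rotation vector about the tool's x, y, z in units of 30 degrees (1.0 is 30 degrees), then the opening, from 0 (shut) to 1 (fully open). In form: [[[dx, dy, dz], [wx, wy, wz], hand], ...]. A call has 1 to 5 rows; each row is the pose to reach, as a shift and turn from the pose commanded when the call began, along the tool's axes at that moment; what a row does not reach only later rows make up. A row lasts 1/12 s, in which the tool goes at most 41.7 mm and 7.16 degrees, less where a joint would pass 70% of its speed; a pose out of reach is approached as far as the arm can. A call with a number of a shift or a turn outside -1 to 1 is refused whole. A call with a gripper value outside its range is refused whole. The fingers move at their own pace and stop on an object; the grip force is fixed at half the most. Time passes only in rows, so rows that repeat a pose let the fingers close. It gives the time, the measured TCP pose, the force and the opening at its end, in the units of the state.
- r.sense(): the state, without advancing time (a new reading comes with each control period).
- r.snapshot(name): name is "side" or "top" or "wrist"; returns a dict with "pixels" (400x640x3 uint8, red, green, blue), "fov_y" (degrees; the focal length in pixels is half the picture's height over the tangent of half this angle, whatever the lens; pixels are square), "cx", "cy" (the principal point, pixels), "rvec" (rotation vector, rad) and "tvec" (3), from world to camera coordinates, as OpenCV has them. Camera axes: x right, y down, z forward; pixel columns grow to the right and rows downward; lengths in m; the calibration is good to about 2 mm. The wrist camera is an equidistant fisheye: a pixel r from the principal point sees the ray r / f radians off the axis. A picture is of the moment at which its call begins. There is no depth.
- r.sign_off(): hands the job in, once; it reports no verdict.
The state is a dict: "time": time; "q": joint angles; "joint_vel": joint speeds; "tau": joint torques, N m; "position": TCP position; "tcp_rot": TCP orientation; "contact_force": force on the tool from outside, world axes, zero at the start; "torque": the same for the moment, N m; "width": opening from 0.0 (shut) to 1.0 (fully open).
Only numpy, scipy, OpenCV 4.12 (cv2) and the standard library are available. Lean on these libraries where they do the work, as an engineer would, in place of code of your own. Each camera call takes 0.05 s, during which the arm holds its last target.

## Working session

There is one attempt and no reset: what is moved stays moved. The work goes in short steps, Python scripts to look and compute and a tool call to move; the robot and the scene stay as the last step left them, time stands still between calls to the robot, and variables do not carry over. Pictures are saved under pics/ and viewed, and the job is handed in when it is done.

Besides the shell and the picture viewer there is one more tool, called after ">>>" as name(argument=value, ...), one argument or row to a line, values as JSON. apply_moves: Moves the arm, as the interface text tells. Shifts and turns lie within -1 to 1; 1 stands for 0.12 m of shift or 30 degrees of turn. Its arguments: {"type":"object","properties":{"plan":{"type":"array","items":{"type":"array"}}},"required":["plan"]}

```bash
mkdir -p pics
cat > h.py <<'E'
import numpy as np, cv2, pickle
from workcell import r
def snap(name,tag):
    s=r.snapshot(name); 
    cv2.imwrite(f'pics/{tag}.png',s['pixels'][:,:,::-1]); pickle.dump(s,open(f'pics/{tag}.pkl','wb')); return s
def load(tag): return pickle.load(open(f'pics/{tag}.pkl','rb'))
def cam(s):
    R=cv2.Rodrigues(np.array(s['rvec'],float))[0]; t=np.array(s['tvec'],float).ravel()
    f=200/np.tan(np.radians(s['fov_y']/2)); return R,t,f
def proj(s,P,fish=False):
    R,t,f=cam(s); p=np.atleast_2d(P)@R.T+t
    if fish:
        rr=np.hypot(p[:,0],p[:,1]); th=np.arctan2(rr,p[:,2]); k=f*th/rr
        return np.c_[s['cx']+k*p[:,0],s['cy']+k*p[:,1]]
    return np.c_[s['cx']+f*p[:,0]/p[:,2],s['cy']+f*p[:,1]/p[:,2]]
def atz(s,u,v,z):
    R,t,f=cam(s); d=R.T@np.array([(u-s['cx'])/f,(v-s['cy'])/f,1]); c=-R.T@t
    return c+d*(z-c[2])/d[2]
E
python3 - <<'E'
from h import *
for n in ['side','top','wrist']:
    s=snap(n,n+'0'); R,t,f=cam(s); print(n,f,s['cx'],s['cy'],-R.T@t,R[2])
print(r.sense())
E
```

```text
side 471.142150771937 321.75767260959475 202.4447756516521 [0.19818936 0.65736817 0.86780657] [ 0.25202106 -0.69761136 -0.67068903]
top 449.65299440988684 316.3725800435589 195.8768633464409 [ 0.38604679 -0.13813073  0.99278546] [ 0.09994807 -0.03783902 -0.9942729 ]
wrist 309.70691628693146 322.4748180676663 203.17584353903396 [ 0.26462345 -0.5708938   0.37323766] [-0.31297337 -0.09274629 -0.94522262]
{'time': 0.15, 'q': array([-8.30512868e+01,  3.02665119e+01,  8.21401730e+01, -8.80152011e-04,
        6.76899504e+01, -1.02282156e+01]), 'joint_vel': array([-0.00427775, -0.15898408, -0.18525848, -0.09352803,  0.01410736,
        0.08051972]), 'tau': array([ 1.26013674e-03, -4.42743766e+01, -1.78276813e+01, -2.63237516e-04,
        5.58578322e-03, -5.85723853e-06]), 'position': array([ 0.18452322, -0.59655792,  0.23055716]), 'tcp_rot': array([-99.74577692,  89.90336127,  97.43148667]), 'contact_force': array([0.49586688, 0.34405428, 0.02438114]), 'torque': array([0.00154269, 0.06310782, 0.01612855]), 'width': 0.9931670901119457}
```

View pics/top0.png

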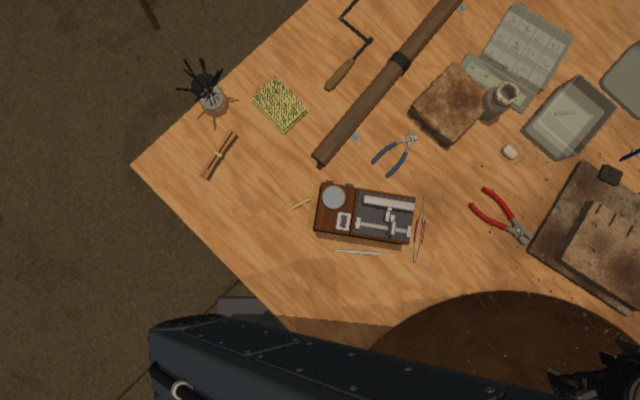

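View pics/side0.png

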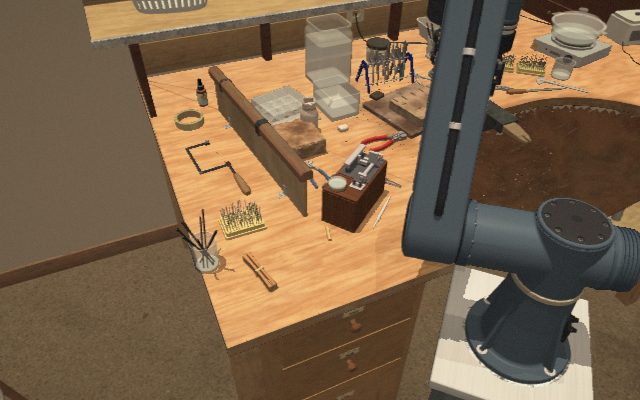

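Run:
```python
from h import *
a=cv2.imread('pics/top0.png')[170:275,290:450]; cv2.imwrite('pics/top0c.png',cv2.resize(a,None,fx=5,fy=5,interpolation=cv2.INTER_CUBIC))
a=cv2.imread('pics/side0.png')[130:240,300:420]; cv2.imwrite('pics/side0c.png',cv2.resize(a,None,fx=5,fy=5,interpolation=cv2.INTER_CUBIC))
```

```text
(no output)
```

View pics/top0c.png

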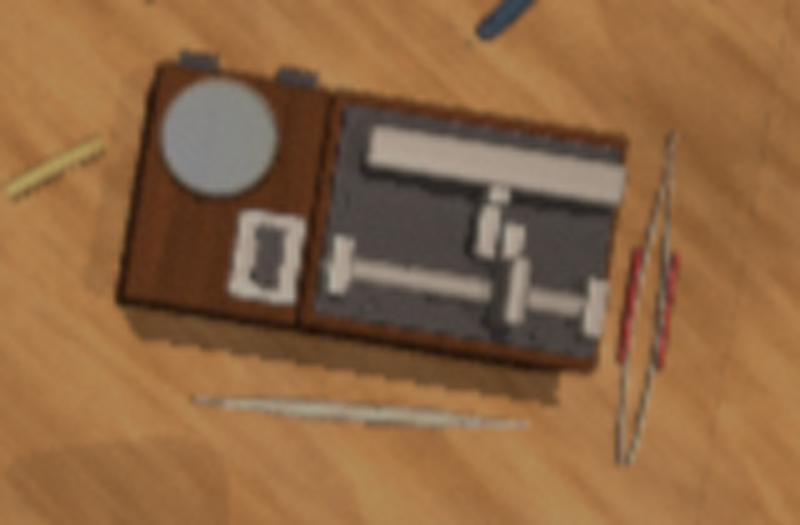

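View pics/side0c.png

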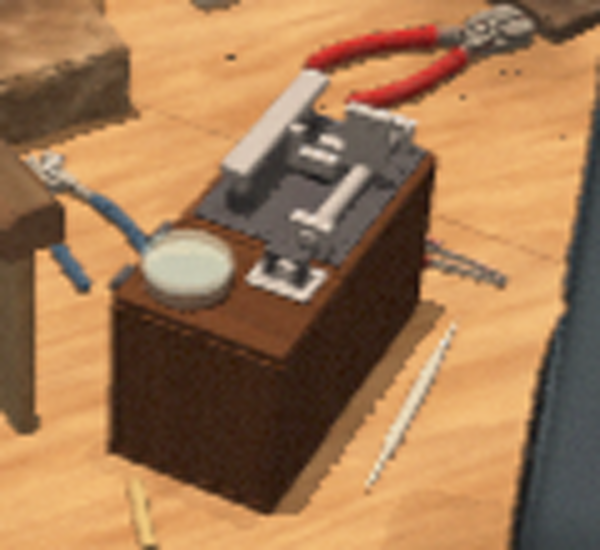

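View pics/wrist0.png

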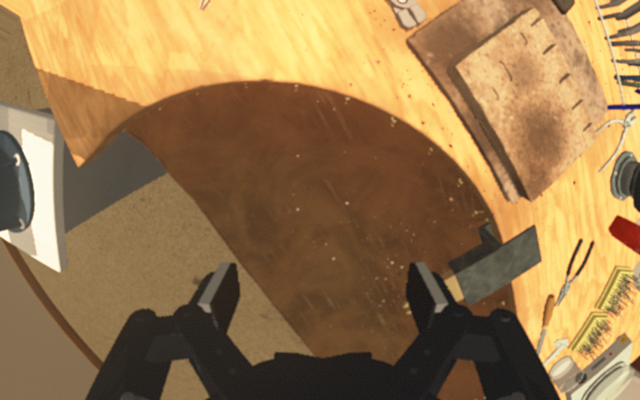

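```bash
cat > fit.py <<'E'
from h import *
from scipy.optimize import least_squares
s=load('top0')
c=np.array([[165,63],[627,135],[597,370],[118,303], [371,125],[368,165],[622,205],[626,167],[527,260],[507,256]],float)
pix=c/5-0.4+np.array([290,170])
B=np.array([[48,95,110],[48,-95,110],[-48,-95,110],[-48,95,110],[32,12,143],[16,12,143],[16,-88,143],[32,-88,143],[-10,-54,158],[-10,-46,158]])/1000
def W(p,B=B):
    co,si=np.cos(p[2]),np.sin(p[2]); B=np.atleast_2d(B)
    return np.c_[p[0]+co*B[:,0]-si*B[:,1],p[1]+si*B[:,0]+co*B[:,1],B[:,2]]
if __name__=='__main__':
    w=np.array([atz(s,*q,b[2]) for q,b in zip(pix,B)]); print(w.round(4))
    g=[*w[:4,:2].mean(0), np.arctan2(*(w[0]-w[1])[[1,0]])-np.pi/2]
    o=least_squares(lambda p:(proj(s,W(p))-pix).ravel(),g)
    print(o.x,np.degrees(o.x[2])); print((proj(s,W(o.x))-pix).round(2))
    sd=load('side0'); print((((proj(sd,W(o.x)))-[300,130])*5).round(0))
    print(W(o.x,np.array([[24,-38,143],[-23,-54,146]])/1000), r.sense()['time'])
E
python3 fit.py
```

```text
[[ 0.5021 -0.1839  0.11  ]
 [ 0.4752 -0.3683  0.11  ]
 [ 0.3821 -0.3548  0.11  ]
 [ 0.4072 -0.1659  0.11  ]
 [ 0.4748 -0.2611  0.143 ]
 [ 0.4594 -0.2598  0.143 ]
 [ 0.445  -0.3573  0.143 ]
 [ 0.4596 -0.3591  0.143 ]
 [ 0.423  -0.3172  0.158 ]
 [ 0.4245 -0.3097  0.158 ]]
[ 0.44148556 -0.26763519 -0.1478255 ] -8.469777410561516
[[-1.6  -0.42]
 [ 0.2   0.13]
 [-0.13  1.05]
 [ 0.36 -0.43]
 [-0.31 -0.06]
 [-0.9   0.19]
 [-0.13  0.33]
 [ 0.16 -0.31]
 [ 1.23 -0.31]
 [ 1.02 -0.17]]
[[106. 290.]
 [274.  95.]
 [436. 148.]
 [280. 354.]
 [214. 158.]
 [242. 168.]
 [326.  69.]
 [299.  60.]
 [346.  93.]
 [340. 101.]]
[[ 0.45962687 -0.30875565  0.143     ]
 [ 0.41078286 -0.31765863  0.146     ]] 0.15
```

```bash
cat > plan.py <<'E'
from h import *
from scipy.spatial.transform import Rotation as Ro
P=np.array([0.44148556,-0.26763519,-0.1478255])
def state():
    st=r.sense(); return st,np.array(st['position']),Ro.from_euler('xyz',st['tcp_rot'],degrees=True)
def boxf(p,P=P):
    d=p-np.array([P[0],P[1],0]); c,s=np.cos(P[2]),np.sin(P[2]); return np.array([c*d[0]+s*d[1],-s*d[0]+c*d[1],d[2]])
def world(b,P=P):
    c,s=np.cos(P[2]),np.sin(P[2]); return np.array([P[0]+c*b[0]-s*b[1],P[1]+s*b[0]+c*b[1],b[2]])
def goal(b,yaw,sgn,P=P):
    """box-frame TCP target (m), tool down, tool y=sgn*box x"""
    st,p,R=state(); Y=sgn*np.array([np.cos(yaw),np.sin(yaw),0]); X=np.array([0,0,-1.]); G=np.c_[X,Y,np.cross(X,Y)]
    dp=R.inv().apply(world(b,P)-p)/0.12; w=(R.inv()*Ro.from_matrix(G)).as_rotvec(degrees=True)/30
    return dp,w
E
python3 - <<'E'
from plan import *
st,p,R=state(); print(R.as_matrix().round(3)); print(boxf(p))
for s in (1,-1):
    print(s,*goal(np.array([0,-.07,.2306]),P[2],s))
E
```

```text
[[-0.     0.295 -0.955]
 [ 0.002 -0.955 -0.295]
 [-1.    -0.002 -0.   ]]
[-0.20571356 -0.36318279  0.23055716]
1 [ 0.00281401 -1.46049373 -2.60286033] [-2.14509811 -0.00226965  0.00252759]
-1 [ 0.00281401 -1.46049373 -2.60286033] [3.85490030e+00 2.85781064e-03 2.56617135e-03]
```

>>> apply_moves(
  plan=[
    [[0,-0.7,-1.0],[-1,0,0],0.45],
    [[0,-0.7,-1.0],[-1,0,0],0.45],
    [[0,-0.7,-1.0],[-1,0,0],0.45],
    [[0,-0.7,-1.0],[-1,0,0],0.45],
    [[0,-0.7,-1.0],[-1,0,0],0.45],
  ],
)

```text
time: 0.57
position: [0.2767, -0.4762, 0.2309]
tcp_rot: [-136.8, 89.7, 90.8]
contact_force: [-1.0, -0.3, -0.1]
width: 0.451
```

Run:
```python
from plan import *
st,p,R=state(); print(p,boxf(p),st['width'],st['q'].round(1),st['contact_force'].round(2))
print(1,*goal(np.array([0,-.07,.2306]),P[2],1))
```

```text
[ 0.27665037 -0.47619993  0.23088633] [-0.13231843 -0.23056827  0.23088633] 0.4508261908329405 [-71.5  24.6  92.7   0.1  62.9 -29.2] [-1.01 -0.33 -0.15]
1 [ 0.00791686  0.17001042 -1.72548912] [-1.1288038  -0.00841623  0.00414592]
```

>>> apply_moves(
  plan=[
    [[0,0.1,-1.0],[-1,0,0],0.45],
    [[0,0.1,-1.0],[-1,0,0],0.45],
    [[0,0.1,-1.0],[-1,0,0],0.45],
    [[0,0.1,-1.0],[-1,0,0],0.45],
    [[0,0.1,-1.0],[-1,0,0],0.45],
  ],
)

```text
time: 0.98
position: [0.366, -0.4006, 0.2312]
tcp_rot: [-35.7, 90.0, -138.2]
contact_force: [-0.3, -0.5, 0.2]
width: 0.45
```

Run:
```python
from plan import *
st,p,R=state(); print(p,boxf(p),st['width'],st['q'].round(1),st['contact_force'].round(2))
print(1,*goal(np.array([0,-.07,.2306]),P[2],1))
```

```text
[ 0.36597727 -0.40056387  0.23123489] [-0.05510601 -0.14260036  0.23123489] 0.4495808931604423 [-59.4  23.9  94.   -0.   62.1 -46.9] [-0.26 -0.5   0.15]
1 [ 0.00502642  0.41572504 -0.63567609] [-0.13384805  0.0005261   0.00040745]
```

>>> apply_moves(
  plan=[
    [[0,0.415,-0.635],[-0.134,0,0],0.45],
    [[0,0.415,-0.635],[-0.134,0,0],0.45],
    [[0,0.415,-0.635],[-0.134,0,0],0.45],
    [[0,0.415,-0.635],[-0.134,0,0],0.45],
  ],
)

```text
time: 1.32
position: [0.4311, -0.3378, 0.2312]
tcp_rot: [-21.8, 90.0, -120.6]
contact_force: [-0.5, -0.1, 0.0]
width: 0.451
```

Run:
```python
from plan import *
st,p,R=state(); print(p,boxf(p),st['width'],st['contact_force'].round(2))
print(1,*goal(np.array([0,-.07,.2306]),P[2],1))
for n in ['side','top','wrist']: snap(n,n+'1')
a=cv2.imread('pics/top1.png')[150:275,290:450]; cv2.imwrite('pics/top1c.png',cv2.resize(a,None,fx=4,fy=4,interpolation=cv2.INTER_CUBIC))
a=cv2.imread('pics/side1.png')[100:240,300:440]; cv2.imwrite('pics/side1c.png',cv2.resize(a,None,fx=4,fy=4,interpolation=cv2.INTER_CUBIC))
```

```text
[ 0.43109211 -0.33777549  0.23116258] [ 5.07108539e-05 -7.09061548e-02  2.31162583e-01] 0.4505941417911858 [-0.53 -0.06  0.04]
1 [ 0.00468651 -0.00046464 -0.00754986] [-0.01074545  0.00043635  0.00017615]
```

View pics/wrist1.png

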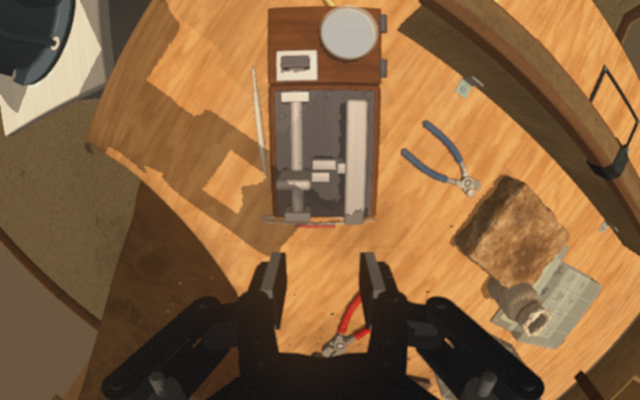

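View pics/side1c.png

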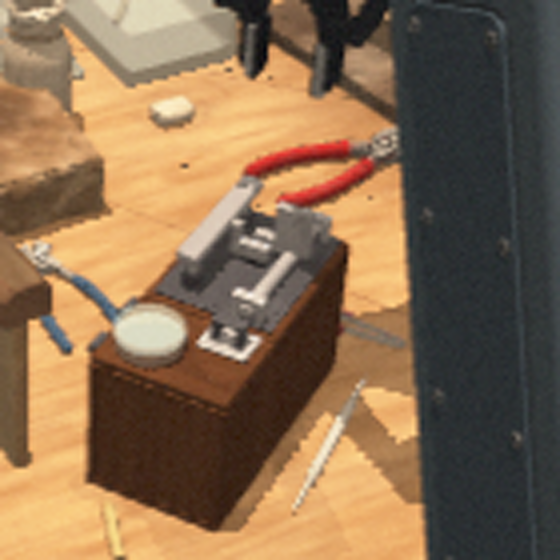

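View pics/top1c.png

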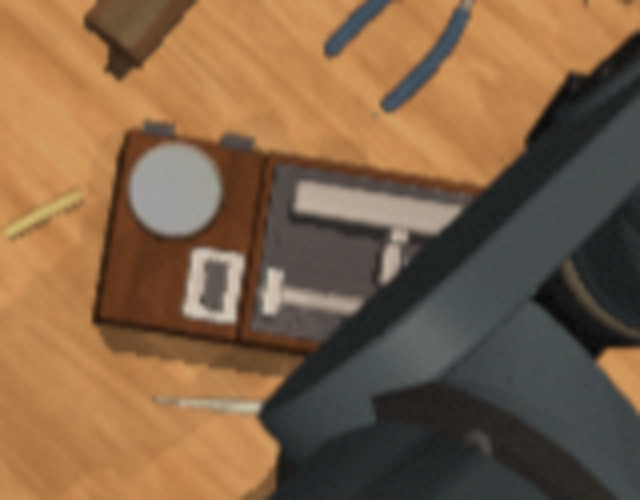

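Run:
```python
from h import *
a=cv2.imread('pics/wrist1.png')[75:305,240:420]; 
a=cv2.convertScaleAbs(a,alpha=1.3,beta=10)
cv2.imwrite('pics/wrist1c.png',cv2.resize(a[:155],None,fx=4,fy=4,interpolation=cv2.INTER_CUBIC))
cv2.imwrite('pics/wrist1d.png',cv2.resize(a[140:],None,fx=4,fy=4,interpolation=cv2.INTER_CUBIC))
```

```text
(no output)
```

View pics/wrist1c.png

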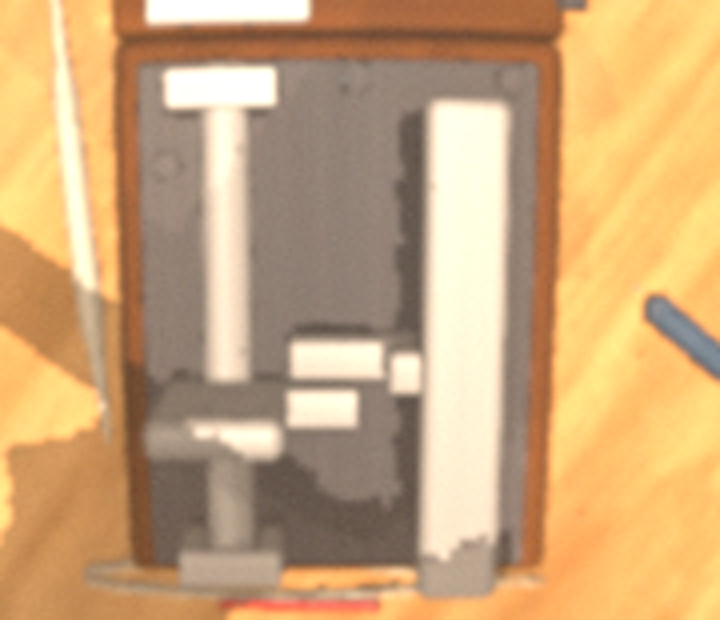

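View pics/wrist1d.png

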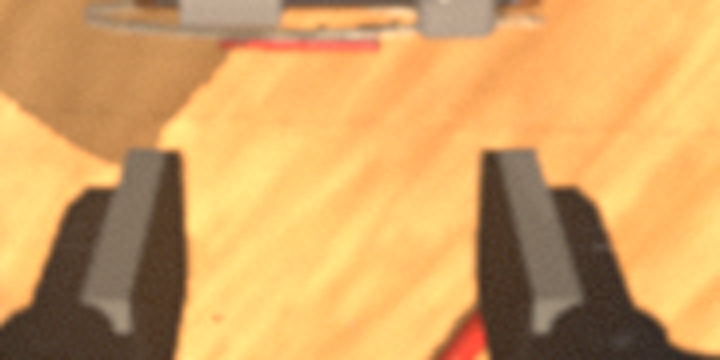

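```bash
cat > fitw.py <<'E'
from plan import *
from scipy.optimize import least_squares
from fit import W, B as B0, pix as p0
s=load('wrist1')
c=np.array([[427,100],[508,101],[421,592],[495,597],[283,424],[283,459],[147,422]],float)
px=c/4-0.37+[240,75]
B=np.array([[16,12,143],[32,12,143],[16,-88,143],[32,-88,143],[-10,-46,158],[-10,-54,158],[-36,-46,158]])/1000
print((proj(s,W(P,B),True)-px).round(2))
o=least_squares(lambda p:(proj(s,W(p,B),True)-px).ravel(),P); print(o.x,np.degrees(o.x[2]),(proj(s,W(o.x,B),True)-px).round(2))
st,p,R=state()
# project fingertips pads
for z in (0,.003,.006):
  print(z,(proj(s,np.array([p+R.apply([-z,y,dz]) for y in(-.027,-.019,.019,.027) for dz in (-.011,.011)]),True)-[240,215])*4)
E
python3 fitw.py
```

```text
[[-0.24  1.22]
 [ 1.11  1.32]
 [-0.08  4.49]
 [ 0.92  3.  ]
 [ 0.75  1.59]
 [ 0.96  3.42]
 [-0.89  2.51]]
[ 0.4415397  -0.26571356 -0.1484319 ] -8.504521604962264 [[-0.54 -1.32]
 [ 0.83 -1.21]
 [-0.38  2.35]
 [ 0.67  0.88]
 [ 0.35 -0.97]
 [ 0.55  0.91]
 [-1.38 -0.05]]
0 [[127.84439486 136.71133434]
 [139.35135243 276.26213195]
 [188.41432943 137.57979374]
 [196.53079637 277.59011809]
 [480.43529756 137.62035425]
 [471.71550955 277.5749182 ]
 [540.89313863 136.77029737]
 [528.80238079 276.24277806]]
0.003 [[124.41688571 147.4190148 ]
 [136.43494944 288.34570589]
 [185.98836745 148.36679142]
 [194.46974831 289.76281977]
 [482.98719035 148.40103487]
 [473.88013569 289.73992679]
 [544.44096087 147.46924249]
 [531.81824176 288.31568275]]
0.006 [[120.88360171 158.48295045]
 [133.44210673 300.77881285]
 [183.48640252 159.51656086]
 [192.35395028 302.2910571 ]
 [485.61881175 159.54383836]
 [476.10206686 302.25986205]
 [548.09792714 158.52355375]
 [534.91287436 300.73728341]]
```

>>> apply_moves(
  plan=[
    [[0.3,0,0],[0,0,0],0.45],
    [[0.6,0,0],[0,0,0],0.45],
    [[0.65,0,0],[0,0,0],0.45],
    [[0.65,0,0],[0,0,0],0.45],
  ],
)

```text
time: 1.8
position: [0.4279, -0.3382, 0.1511]
tcp_rot: [-128.0, 89.6, 133.0]
contact_force: [0.2, 0.6, 0.7]
width: 0.449
```

Run:
```python
from plan import *
st,p,R=state(); print(p,boxf(p),st['width'],st['contact_force'].round(2))
for n in ['side','wrist']: snap(n,n+'2')
a=cv2.imread('pics/wrist2.png')[150:300,220:420]; a=cv2.convertScaleAbs(a,alpha=1.3,beta=10)
cv2.imwrite('pics/wrist2c.png',cv2.resize(a,None,fx=4,fy=4,interpolation=cv2.INTER_CUBIC))
a=cv2.imread('pics/side2.png')[100:200,320:420]; cv2.imwrite('pics/side2c.png',cv2.resize(a,None,fx=5,fy=5,interpolation=cv2.INTER_CUBIC))
```

```text
[ 0.42790976 -0.33818171  0.15109988] [-0.0030371  -0.07177666  0.15109988] 0.44906490762587753 [0.25 0.6  0.66]
```

View pics/wrist2c.png

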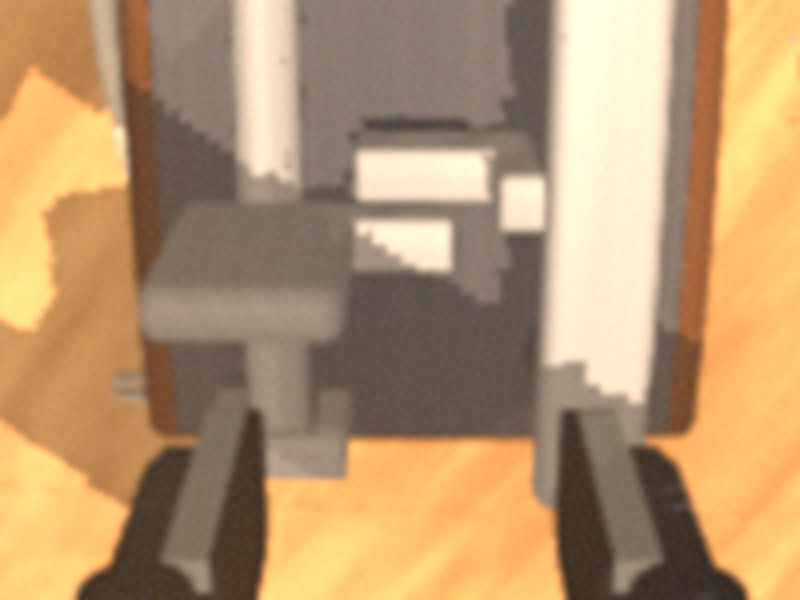

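View pics/side2c.png

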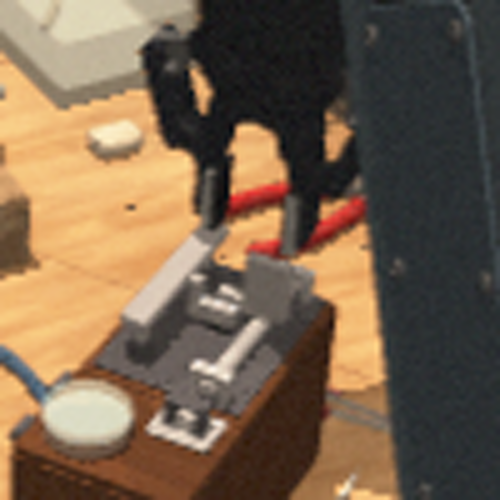

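>>> apply_moves(
  plan=[
    [[0.06,0.01,0],[0,0,0],0.45],
    [[0.06,0.01,0],[0,0,0],0.45],
    [[0.06,0.01,0],[0,0,0],0.45],
  ],
)

```text
time: 2.15
position: [0.4318, -0.339, 0.147]
tcp_rot: [47.7, 89.9, -51.1]
contact_force: [0.1, -0.9, 0.3]
width: 0.451
```

>>> apply_moves(
  plan=[
    [[0.02,0,0],[0,0,0],0.45],
    [[0.04,0,0],[0,0,0],0.45],
    [[0.04,0,0],[0,0,0],0.45],
  ],
)

```text
time: 2.4
position: [0.4319, -0.3387, 0.1415]
tcp_rot: [51.5, 89.9, -47.2]
contact_force: [-0.3, -0.3, 2.8]
width: 0.447
```

Run:
```python
from plan import *
st,p,R=state(); print(p,boxf(p),st['width'],st['contact_force'].round(2),st['time'], R.as_matrix()[:,0])
```

```text
[ 0.43186576 -0.33873853  0.14154347] [ 0.00095776 -0.07174474  0.14154347] 0.44735000988970597 [-0.3  -0.3   2.82] 2.4 [ 8.84447616e-04 -9.56584832e-04 -9.99999151e-01]
```

>>> apply_moves(
  plan=[
    [[0.02,0,0],[0,0,0],0.45],
    [[0.03,0,0],[0,0,0],0.45],
    [[0.03,0,0],[0,0,0],0.45],
  ],
)

```text
time: 2.65
position: [0.4318, -0.3388, 0.1379]
tcp_rot: [56.3, 89.9, -42.5]
contact_force: [-0.3, -0.6, 4.5]
width: 0.448
```

>>> apply_moves(
  plan=[
    [[0.015,0,0],[0,0,0],0.45],
    [[0.025,0,0],[0,0,0],0.45],
    [[0.025,0,0],[0,0,0],0.45],
  ],
)

```text
time: 2.9
position: [0.4318, -0.3388, 0.1348]
tcp_rot: [58.4, 89.9, -40.5]
contact_force: [1.4, 0.4, 5.6]
width: 0.45
```

Run:
```python
from plan import *
st,p,R=state(); print(p,boxf(p),st['width'],st['contact_force'].round(2),st['time'])
for n in ['side','wrist']: snap(n,n+'3')
a=cv2.imread('pics/wrist3.png')[150:300,220:420]; a=cv2.convertScaleAbs(a,alpha=1.3,beta=10)
cv2.imwrite('pics/wrist3c.png',cv2.resize(a,None,fx=4,fy=4,interpolation=cv2.INTER_CUBIC))
a=cv2.imread('pics/side3.png')[100:200,320:420]; cv2.imwrite('pics/side3c.png',cv2.resize(a,None,fx=5,fy=5,interpolation=cv2.INTER_CUBIC))
```

```text
[ 0.43182891 -0.33879808  0.13482693] [ 0.00093008 -0.07180907  0.13482693] 0.44986766264155503 [1.4  0.38 5.58] 2.9
```

View pics/wrist3c.png

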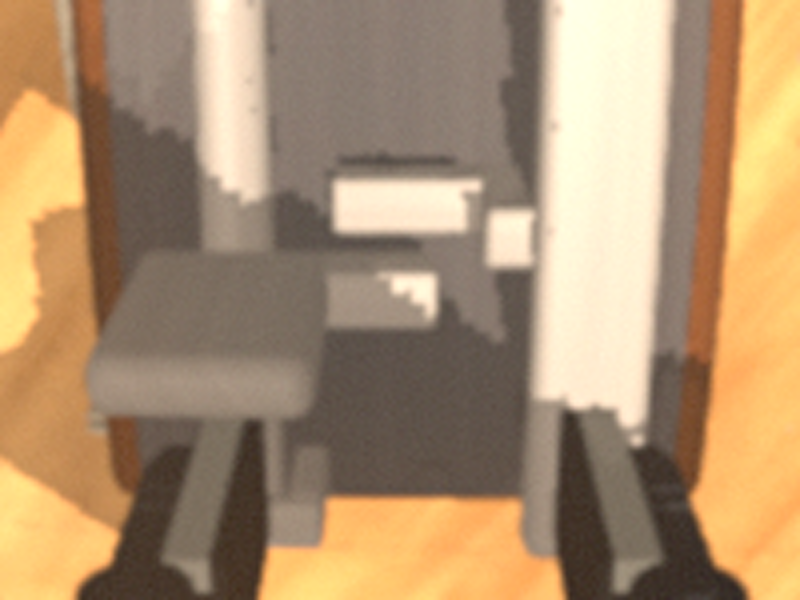

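View pics/side3c.png

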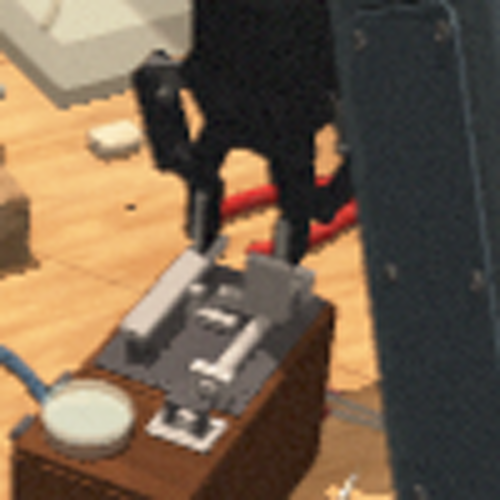

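>>> apply_moves(
  plan=[
    [[0.012,0,0],[0,0,0],0.45],
    [[0.012,0,0],[0,0,0],0.45],
    [[0.012,0,0],[0,0,0],0.45],
    [[0.012,0,0],[0,0,0],0.45],
  ],
)

```text
time: 3.33
position: [0.4318, -0.3388, 0.1336]
tcp_rot: [57.7, 89.9, -41.1]
contact_force: [0.3, -0.0, 6.1]
width: 0.45
```

>>> apply_moves(
  plan=[
    [[0,0,-0.02],[0,0,0],0.45],
    [[0,0,-0.04],[0,0,0],0.45],
    [[0,0,-0.06],[0,0,0],0.45],
    [[0,0,-0.08],[0,0,0],0.45],
    [[0,0,-0.08],[0,0,0],0.45],
  ],
)

```text
time: 3.75
position: [0.4338, -0.3312, 0.1341]
tcp_rot: [33.9, 89.7, -64.8]
contact_force: [-0.2, -3.2, 5.1]
width: 0.448
```

Run:
```python
from plan import *
st,p,R=state(); print(p,boxf(p),st['contact_force'].round(2),boxf(st['contact_force']+[P[0],P[1],0]).round(2),st['time'],R.as_matrix()[:,2])
```

```text
[ 0.43383013 -0.33120953  0.13407961] [ 0.00179178 -0.06400853  0.13407961] [-0.15 -3.21  5.14] [ 0.32 -3.19  5.14] 3.75 [-0.1527204  -0.98825876  0.00459357]
```

>>> apply_moves(
  plan=[
    [[0.008,0,-0.01],[0,0,0],0.45],
    [[0.008,0,-0.02],[0,0,0],0.45],
    [[0.008,0,-0.04],[0,0,0],0.45],
    [[0.008,0,-0.06],[0,0,0],0.45],
    [[0.008,0,-0.06],[0,0,0],0.45],
  ],
)

```text
time: 4.17
position: [0.435, -0.3248, 0.1333]
tcp_rot: [32.3, 89.6, -66.5]
contact_force: [-0.7, -4.5, 5.4]
width: 0.452
```

Run:
```python
from plan import *
st,p,R=state(); print(p,boxf(p),st['contact_force'].round(2),boxf(st['contact_force']+[P[0],P[1],0]).round(2),st['time'],R.as_matrix()[:,2])
for n in ['wrist']: snap(n,n+'4')
a=cv2.imread('pics/wrist4.png')[150:300,220:420]; a=cv2.convertScaleAbs(a,alpha=1.3,beta=10)
cv2.imwrite('pics/wrist4c.png',cv2.resize(a,None,fx=4,fy=4,interpolation=cv2.INTER_CUBIC))
```

```text
[ 0.43502293 -0.32475598  0.13330782] [ 0.00202104 -0.05744968  0.13330782] [-0.71 -4.47  5.42] [-0.05 -4.53  5.42] 4.1667 [-0.15257812 -0.98827479  0.00573184]
```

View pics/wrist4c.png

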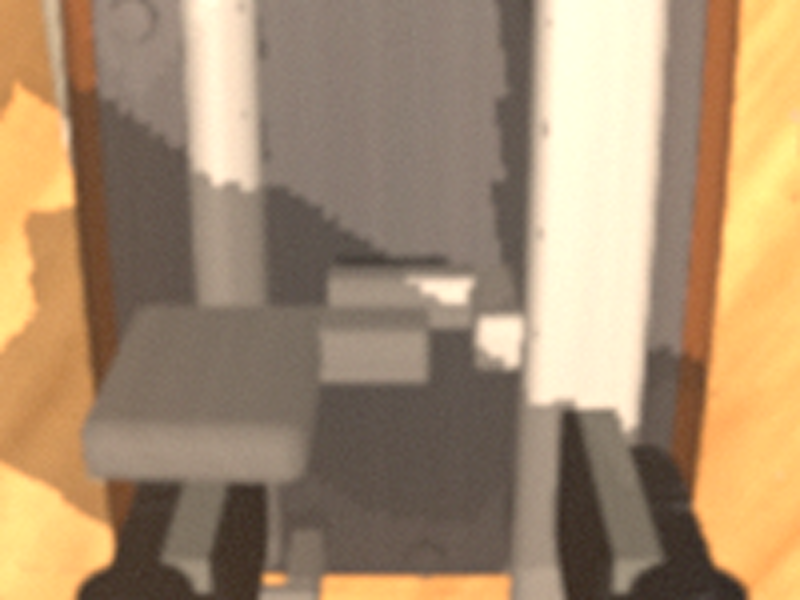

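>>> apply_moves(
  plan=[
    [[0.005,0,-0.01],[0,0,0],0.45],
    [[0.005,0,-0.02],[0,0,0],0.45],
    [[0.005,0,-0.035],[0,0,0],0.45],
    [[0.005,0,-0.05],[0,0,0],0.45],
    [[0.005,0,-0.05],[0,0,0],0.45],
  ],
)

```text
time: 4.63
position: [0.436, -0.3191, 0.1328]
tcp_rot: [33.0, 89.6, -65.7]
contact_force: [-1.4, -4.8, 5.3]
width: 0.448
```

Run:
```python
from plan import *
st,p,R=state(); print(p,boxf(p),st['contact_force'].round(2),boxf(st['contact_force']+[P[0],P[1],0]).round(2),st['time'],R.as_matrix()[:,2])
for n in ['wrist']: snap(n,n+'5')
a=cv2.imread('pics/wrist5.png')[150:300,220:420]; a=cv2.convertScaleAbs(a,alpha=1.3,beta=10)
cv2.imwrite('pics/wrist5c.png',cv2.resize(a,None,fx=4,fy=4,interpolation=cv2.INTER_CUBIC))
```

```text
[ 0.43604784 -0.31906169  0.13279845] [ 0.00219608 -0.05166653  0.13279845] [-1.38 -4.82  5.32] [-0.66 -4.97  5.32] 4.6333 [-0.15258848 -0.9882713   0.00604835]
```

View pics/wrist5c.png

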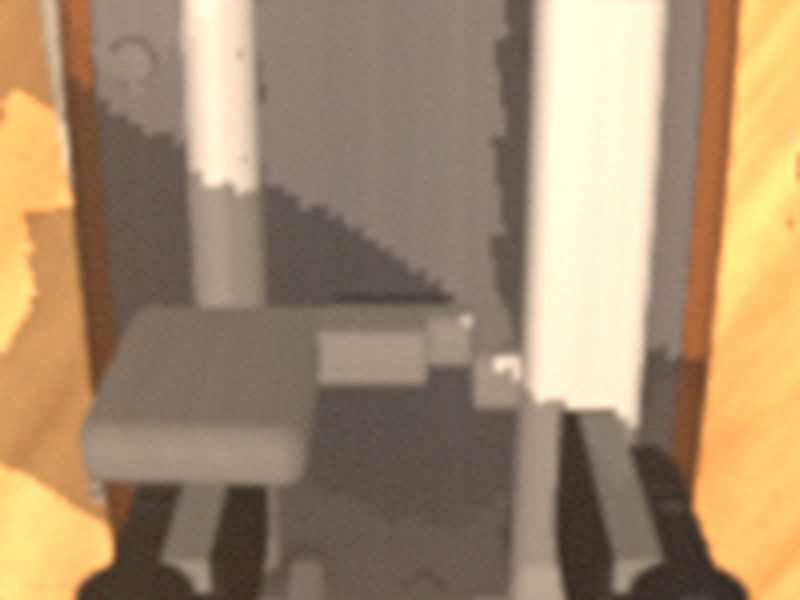

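>>> apply_moves(
  plan=[
    [[0.003,0,-0.015],[0,0,0],0.45],
    [[0.003,0,-0.03],[0,0,0],0.45],
    [[0.003,0,-0.05],[0,0,0],0.45],
    [[0.003,0,-0.07],[0,0,0],0.45],
    [[0.003,0,-0.07],[0,0,0],0.45],
  ],
)

```text
time: 5.1
position: [0.4375, -0.3111, 0.1326]
tcp_rot: [34.1, 89.5, -64.7]
contact_force: [-0.6, -4.9, 6.8]
width: 0.449
```

Run:
```python
from plan import *
st,p,R=state(); print(p,boxf(p),st['contact_force'].round(2),boxf(st['contact_force']+[P[0],P[1],0]).round(2),st['time'],R.as_matrix()[:,2])
```

```text
[ 0.43751971 -0.31105314  0.13261911] [ 0.00247234 -0.04352854  0.13261911] [-0.59 -4.88  6.78] [ 0.14 -4.91  6.78] 5.1 [-0.15251374 -0.9882787   0.00669134]
```

>>> apply_moves(
  plan=[
    [[0,-0.004,-0.01],[0,0,0],0.45],
    [[0,-0.004,-0.02],[0,0,0],0.45],
    [[0,-0.004,-0.03],[0,0,0],0.45],
    [[0,-0.004,-0.04],[0,0,0],0.45],
    [[0,-0.004,-0.04],[0,0,0],0.45],
  ],
)

```text
time: 5.52
position: [0.4382, -0.3064, 0.1326]
tcp_rot: [38.7, 89.5, -60.1]
contact_force: [-0.4, -5.1, 6.3]
width: 0.446
```

Run:
```python
from plan import *
st,p,R=state(); print(p,boxf(p),st['contact_force'].round(2),boxf(st['contact_force']+[P[0],P[1],0]).round(2),st['time'],R.as_matrix()[:,2])
for n in ['wrist','side']: snap(n,n+'6')
a=cv2.imread('pics/wrist6.png')[150:300,220:420]; a=cv2.convertScaleAbs(a,alpha=1.3,beta=10)
cv2.imwrite('pics/wrist6c.png',cv2.resize(a,None,fx=4,fy=4,interpolation=cv2.INTER_CUBIC))
a=cv2.imread('pics/side6.png')[100:200,320:420]; cv2.imwrite('pics/side6c.png',cv2.resize(a,None,fx=5,fy=5,interpolation=cv2.INTER_CUBIC))
```

```text
[ 0.43818498 -0.30641335  0.13262588] [ 0.00244696 -0.03884137  0.13262588] [-0.38 -5.11  6.3 ] [ 0.38 -5.11  6.3 ] 5.5167 [-0.15277735 -0.98823761  0.00674634]
```

View pics/wrist6c.png

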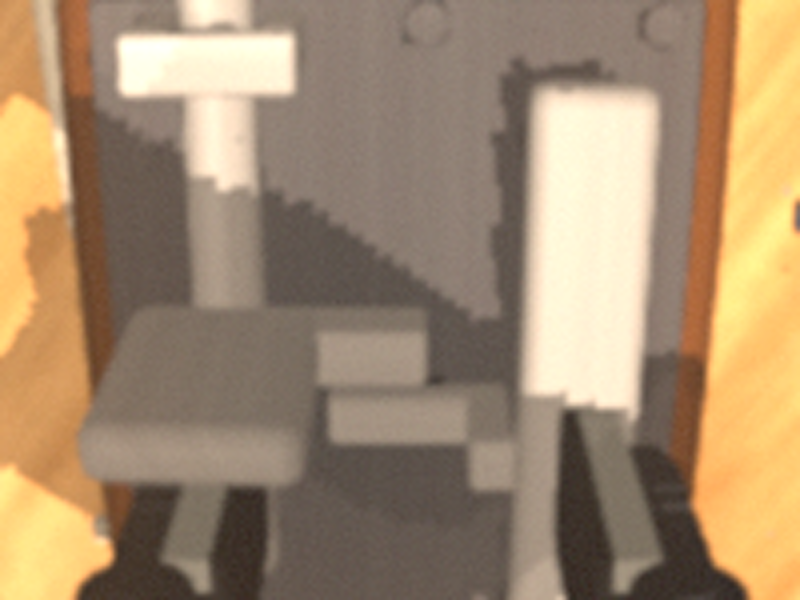

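View pics/side6c.png

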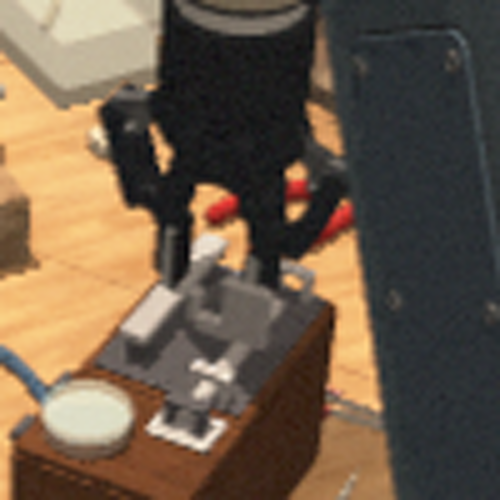

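>>> apply_moves(
  plan=[
    [[0,0,-0.01],[0,0,0],0.45],
    [[0,0,-0.02],[0,0,0],0.45],
    [[0,0,-0.03],[0,0,0],0.45],
    [[0,0,-0.03],[0,0,0],0.45],
  ],
)

```text
time: 5.95
position: [0.4384, -0.306, 0.1328]
tcp_rot: [24.0, 89.2, -74.6]
contact_force: [-3.7, -13.7, 4.0]
width: 0.455
```

Run:
```python
from plan import *
st,p,R=state(); print(p,boxf(p),st['contact_force'].round(2),boxf(st['contact_force']+[P[0],P[1],0]).round(2),st['time'],R.as_matrix()[:,2])
```

```text
[ 0.43841805 -0.30602162  0.13281227] [ 0.0026198  -0.03841959  0.13281227] [ -3.73 -13.69   4.02] [ -1.67 -14.09   4.02] 5.95 [-0.14972172 -0.9886445   0.01286323]
```

>>> apply_moves(
  plan=[
    [[0.006,0,0.015],[0,0,0],0.45],
    [[0.006,0,0.015],[0,0,0],0.45],
    [[0.006,0,0.015],[0,0,0],0.45],
    [[0.006,0,0.015],[0,0,0],0.45],
  ],
)

```text
time: 6.28
position: [0.4384, -0.3061, 0.1325]
tcp_rot: [31.5, 89.4, -67.2]
contact_force: [-2.0, -8.1, 9.0]
width: 0.447
```

Run:
```python
from plan import *
st,p,R=state(); print(p,boxf(p),st['contact_force'].round(2),boxf(st['contact_force']+[P[0],P[1],0]).round(2),st['time'],R.as_matrix()[:,2])
for n in ['wrist']: snap(n,n+'7')
a=cv2.imread('pics/wrist7.png')[150:300,220:420]; a=cv2.convertScaleAbs(a,alpha=1.3,beta=10)
cv2.imwrite('pics/wrist7c.png',cv2.resize(a,None,fx=4,fy=4,interpolation=cv2.INTER_CUBIC))
```

```text
[ 0.43836656 -0.30611514  0.13251743] [ 0.00258264 -0.03851967  0.13251743] [-1.98 -8.13  9.05] [-0.76 -8.33  9.05] 6.2833 [-0.15119334 -0.98845892  0.00946221]
```

View pics/wrist7c.png

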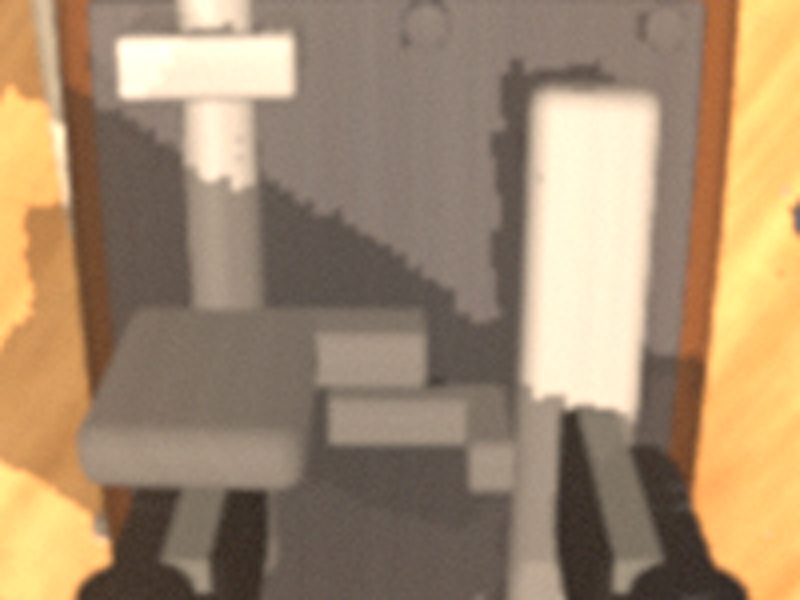

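>>> apply_moves(
  plan=[
    [[0,0,0.02],[0,0,0],0.45],
    [[0,0,0.045],[0,0,0],0.45],
    [[0,0,0.06],[0,0,0],0.45],
    [[0,0,0.06],[0,0,0],0.45],
  ],
)

```text
time: 6.67
position: [0.4378, -0.307, 0.1324]
tcp_rot: [116.3, 89.7, 17.4]
contact_force: [4.5, 7.5, 15.2]
width: 0.448
```

>>> apply_moves(
  plan=[
    [[-0.05,0,0],[0,0,0],0.45],
    [[-0.15,0,0],[0,0,0],0.45],
    [[-0.4,0,0],[0,0,0],0.45],
    [[-0.7,0,0],[0,0,0],0.45],
    [[-0.7,0,0],[0,0,0],0.45],
  ],
)

```text
time: 7.08
position: [0.4381, -0.3106, 0.2197]
tcp_rot: [50.7, 89.4, -48.1]
contact_force: [0.3, -0.2, 0.7]
width: 0.447
```

>>> apply_moves(
  plan=[
    [[-0.05,0,0.2],[0,0,0],0.45],
    [[-0.05,0,0.4],[0,0,0],0.45],
    [[-0.05,0,0.5],[0,0,0],0.45],
    [[-0.05,0,0.5],[0,0,0],0.45],
  ],
)

```text
time: 7.42
position: [0.426, -0.3697, 0.2198]
tcp_rot: [-26.5, 90.0, -125.4]
contact_force: [0.5, -0.6, -0.0]
width: 0.449
```

Run:
```python
from plan import *
st,p,R=state(); print(p,boxf(p),st['contact_force'].round(2),st['time'])
for n in ['wrist','side']: snap(n,n+'8')
a=cv2.imread('pics/wrist8.png')[0:240,220:420]; a=cv2.convertScaleAbs(a,alpha=1.3,beta=10)
cv2.imwrite('pics/wrist8c.png',cv2.resize(a,None,fx=2.5,fy=2.5,interpolation=cv2.INTER_CUBIC))
a=cv2.imread('pics/side8.png')[120:240,310:410]; cv2.imwrite('pics/side8c.png',cv2.resize(a,None,fx=5,fy=5,interpolation=cv2.INTER_CUBIC))
```

```text
[ 0.42597463 -0.36968329  0.21981971] [-0.00031134 -0.10321971  0.21981971] [ 0.5  -0.62 -0.03] 7.4167
```

View pics/wrist8c.png

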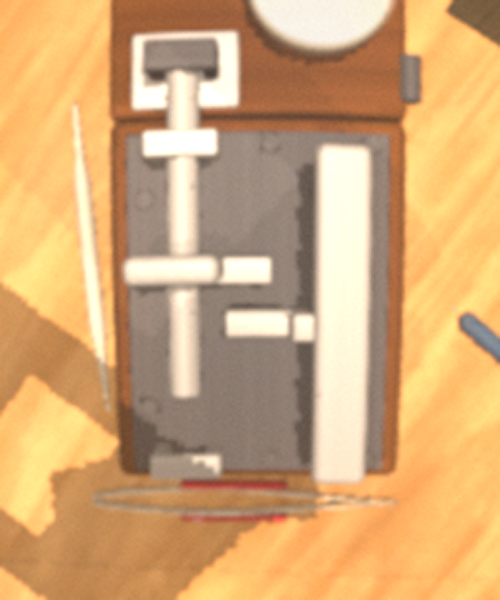

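View pics/side8c.png

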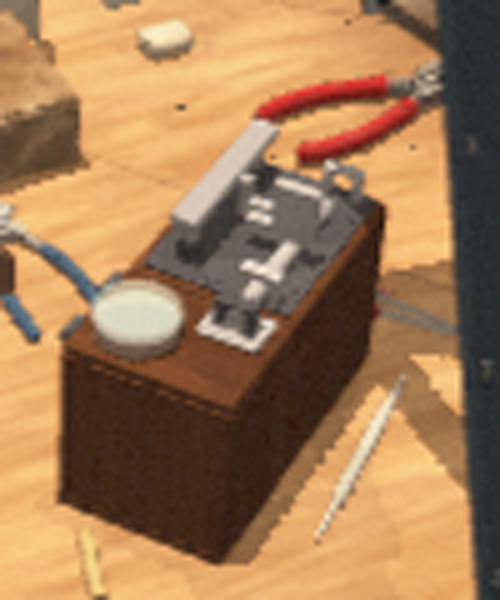

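Run:
```python
from plan import *
from fit import W
from scipy.optimize import least_squares
s=load('wrist8')
a=cv2.imread('pics/wrist8.png')[30:200,260:375]; a=cv2.convertScaleAbs(a,alpha=1.1)
px=np.array([[320,146],[371,147],[315,479],[364,482],[220,261],[220,284]])/2.5-.3+[220,0]
def f(q):
    h,y=q[3],q[4]
    B=np.array([[.016,.012,h],[.032,.012,h],[.016,-.088,h],[.032,-.088,h],[-.010,y+.008,.158],[-.010,y,.158]])
    return (proj(s,W(q[:3],B),True)-px).ravel()
o=least_squares(f,[*P,.143,-.03],x_scale=[.01,.01,.1,.01,.01]); print(o.x, 'bolt',o.x[4]+.054, o.fun.round(1))
o=least_squares(lambda q:f([*q[:3],.143,q[3]]),[*P,-.03]); print(o.x,o.x[3]+.054)
```

```text
[ 0.44226846 -0.26628742 -0.15578916  0.13716018 -0.02878335] bolt 0.025216652816547582 [-1.5 -0.3  0.5  0.1 -1.   0.7  0.2 -0.5  0.7 -1.5  0.8  1.4]
[ 0.44199855 -0.26582488 -0.15665482 -0.02920595] 0.024794051391505523
```

Run:
```python
import cv2,numpy as np
o=[]
for t in ['side0','side2','side6','side8']:
    a=cv2.imread(f'pics/{t}.png')[140:185,335:385]; o.append(cv2.resize(a,None,fx=7,fy=7,interpolation=cv2.INTER_NEAREST))
cv2.imwrite('pics/cmp.png',np.vstack([np.hstack(o[:2]),np.hstack(o[2:])])[:600])
```

```text
(no output)
```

View pics/cmp.png

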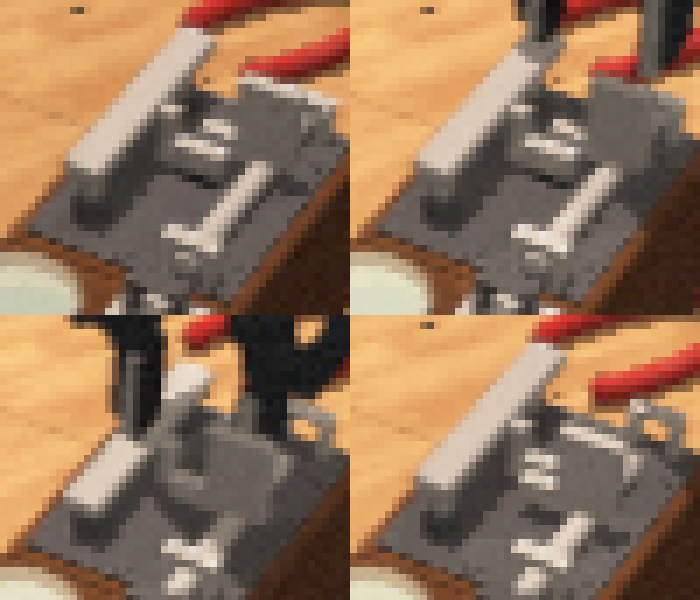

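```bash
python3 -c "
from workcell import r
s=r.sense();print(s['time'],s['contact_force'],s['joint_vel'].round(2));print(r.sign_off())"
```

```text
7.5167 [ 0.40022726 -0.21363572 -1.05754951] [ 1.03 -0.6   0.94  0.21  0.22 -0.02]
the job is handed in; nothing more can be done
None
```

I pressed the catch down with one fingertip, near the open end of the bar. Keeping it down, I slid the hand towards the lid so the other fingertip pushed the tab until the bolt met its stop. Then I backed off, lifted the hand clear and handed the job in at 7.5 s; no verdict was reported.

- **Bolt:** after release the wrist picture put its travel at about 25 mm, with the nose in the keeper. At the stop the sideways force on the hand was about 14 N, and during the push it stayed near 5 N.
- **Catch while pressed:** its travel could only be judged from force and finger height. Upward force was mostly 5–6 N during the push. It read 4.0 N at the stop, so I pressed slightly deeper until it read 9 N, with the bolt still home.
- **Catch after release:** in the side pictures the bar is back where it was at the start. A loose fit of the wrist picture gave 137 mm instead of 143 mm. Height is poorly fixed in that view, so I trusted the side picture.
- **Lid and other things:** the lid is shut, and the pot, scribe, tweezers and brass stick look unmoved, as does the part of the cutters in view. The ring clamp was not in the crops I checked at the end.
- **Contact:** the hand is about 6 cm above the lock. The last reading was about 1 N, close to the noise seen with the hand in free air.

The top and wrist cameras disagreed on the box position by about 2 mm in y. I allowed for that in the approach.

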